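# Set up a three-point bending rig

## Robot

A 6-joint arm with a two-finger parallel gripper is mounted at the origin on a cart in front of the work surface, level with it; the furniture and walls round the work are solid. World frame = base frame: x ahead of the robot, y to its left, z up, the work surface at z = 0. Lengths are in mm, angles in rad, forces in N, time in s.
With the tool pointing down it reaches from about 400 to 925 mm from the base axis. Payload 12.5 kg.
Tool frame: the origin (TCP) lies midway between the tips of the shut fingers; the grasp point (between the pads) lies 19 mm behind it (env.pinch_z is the z of the grasp point in the tool frame, in mm); z points along the fingers, y is the line along which they close (so a half turn about z gives the same grasp; the last joint's range is limited). The gripper opens to 95 mm and grips with 3 to 60 N. Pads are 20 mm wide; open, the fingers measure 119 mm over their backs; the gripper's body (75 mm by 180 mm) begins 59 mm behind the grasp point.
Start: joints at [1.088, 0.491, 1.559, -0, 1.092, -0.106], TCP at [229.952, 581.179, 214.661] pointing down, gripper open.
Joint ranges: [-3.1, 3.1], [-0.84, 2.19], [0.05, 2.79], [-1.13, 4.28], [0.06, 2.93], [-2.69, 2.69]. Speed limits (rad/s): [2.22, 2.22, 2.79, 3.14, 3.14, 3.14].

## Interface

Orientations are given as [roll, pitch, yaw] about the fixed x, y, z axes, in that order (R = Rz(yaw) Ry(pitch) Rx(roll)).
In Python, from cell import env, eyes gives the robot as it stands.
- The arm moves only by the shell command python3 -m inch 'ROWS'. ROWS is JSON, a list of rows, each a list of 3 entries, a list of its own where there are three numbers: the shift along the tool's x, y, z in units of 60 mm (1.0 is 60 mm), then the turn about the tool's z in units of 5 degrees (1.0 is 5 degrees), then the closure, from -1 (fully open) to 1 (shut). In form: [[[tx, ty, tz], turn, claw], ...]. A call has exactly 10 rows; each row shifts and turns the commanded pose from where the row before left it, along the tool's axes as they then stand; what a row does not reach is not made up. A row lasts 1/8 s, in which the tool goes at most 62.5 mm and 10.7 degrees, less where a joint would pass 70% of its speed; a pose out of reach is approached as far as the arm can. A call is refused whole if a number of a shift passes 1 or a number of a turn 1, either way. A call with a gripper value outside its range is refused whole. The fingers move at their own pace and stop on an object; the grip force is fixed at half the most. Time passes only in rows, so rows that do not move let the fingers close, or fill a call up. It gives the time, the measured TCP pose, the force, the opening and the grip force at its end, in the units of the state.
- env.state(): the state, without advancing time (a new reading comes with each control period).
- eyes.read_camera(name): name is "scene" or "top"; returns a dict with "pixels" (480x640x3 uint8, red, green, blue), "fx", "fy", "cx", "cy" (pixels), "extrinsics" (4x4, takes a point from world to camera coordinates). Camera axes: x right, y down, z forward; pixel columns grow to the right and rows downward; lengths in mm; the calibration is good to about 2 mm. A picture is of the moment at which its call begins. There is no depth.
- env.job_done(): hands the job in; it is judged then, once.
Trained networks look in a picture, given as the dict that the camera call returned (one of the last four; its "shot" number tells which), for a name from the list of things; names that differ only in an ending like _2 or _b are one class to them, and where a whole thing is asked for, a point or a joint stands for the part that bears it (a point fixed in the world has none). Each returns a list of dicts, best first, with "score" (0 to 1); they miss things now and then, are a little off and sometimes report something else, mostly with a low value. They report only what shows in the picture. A call takes as long as a camera call. They do not tell look-alikes from the thing itself.
- eyes.boxes_of(name, picture): "centre" ([row, column] in pixels, amid what is visible of it).
- eyes.cut_out(name, picture): "mask" (480x640 bool, what is visible of it) and "centre" ([row, column] in pixels, amid what is visible of it).
- eyes.spot_point(name, picture): "centre" ([row, column] in pixels: a listed point, or the origin of a listed thing).
The state is a dict: "t": time; "joints": joint angles; "qvel": joint speeds; "tau": joint torques, N m; "eef_pos": TCP position; "tcp_rot": TCP orientation; "ft_force": force on the tool from outside, world axes, zero at the start; "moment": the same for the moment, N m; "opening": opening from 0.0 (shut) to 1.0 (fully open); "grip_force": force on a finger pad.
Only numpy, scipy, OpenCV 4.12 (cv2) and the standard library are available. Lean on these libraries where they do the work, as an engineer would, in place of code of your own. Each camera call takes 0.05 s, during which the arm holds its last target. There are 200 camera calls.

## Task

Set up the three-point bending rig in the channel of the aluminium bed, all square to it: the knife-edge support on the left cross line, the roller support on the right one, and the dial gauge on the middle line with its dial to the front. Then lay the long grey bar along the bed, centred over both supports, so that it pushes down the gauge's plunger. Last, set the saddle weight gently astride the middle of the bar and leave the rig standing still.

Things in the scene. Friction and masses are not known exactly. Their poses are not given: they have to be found in the camera images.
- bed: Aluminium channel plate fixed to the bench, 210 mm long (y, +y = left end seen from the robot), 80 wide (x, away from the robot), up to 0.2 rad askew. Origin: centre of its underside, on the bench. Channel floor 58 mm wide, 10 above the bench, between two 11 mm wide ribs with tops at 18. Black cross lines on the floor at y = +70 (left), 0 (middle), -70 mm (right).
- knife: Knife-edge support: loose dark steel block 46 mm (x) by 30 (y), its bright top a sharp ridge along x, 52 high; 0.42 kg. Origin: centre of its underside; z up. Grasp its upright faces at x = -23 and +23, 36 high. In the channel its x axis lies across the bed, 6 mm to spare at either side. The same either way round.
- roller: Roller support: loose dark steel block 46 mm (x) by 30 (y), on top a bright 16 mm roller along x between two end plates, its top at 52; 0.45 kg. Origin: centre of its underside; z up. Grasp its upright faces at x = -23 and +23, up to 48 high. In the channel its x axis lies across the bed, 6 mm to spare at either side. The same either way round.
- gauge: Loose dial gauge, 0.2 kg: foot 44 mm (x) by 28 (y) by 10 high, on it a grey body 30 (x) by 24 (y), 40 high, a round dial on its front (-x) side, on top a thin sprung plunger, tip 56 above the foot's underside when free. Origin: centre of the foot's underside; z up. Grasp the body at y = -12 and +12. In the channel its x axis points as the bed's x.
- dial (a point): Centre of the gauge's white dial face, 24.5 mm above the foot's underside, 21.5 mm to -x of the gauge's origin.
- plunger (a joint): How far the gauge's plunger is pushed down, m: 0 free, at most 0.008; it yields to about 0.5 N. A bar resting on both supports pushes it down 4 mm.
- bar: The long grey plastic test bar, loose, lying flat: 200 mm (y) by 30 (x) by 12 (z), about 0.11 to 0.15 kg. Origin: centre of its underside. On the supports in the bed its underside is 62 mm above the bench. (A 75 mm offcut of it, not needed, lies elsewhere.)
- weight: Loose steel saddle weight, 0.6 kg. Origin: centre of its underside; z up. Two cheeks 34 mm long (y), 10 deep, 42 apart in x, go either side of the bar; the flat between them rests on the bar, underside then 64 above the bench, y axis (or -y) along the bar. Above: plate 54 by 34, up to 18; cylinder 52 diameter, 18 to 48; dark upright handle 22 diameter, 48 to 78, to grasp.
- retort_stand: Tall iron stand with a clamped round flask, fixed at the robot's right front; not part of the job, keep the arm clear of it. Origin: about the middle of its base, on the bench. It fills 65 mm to the left, 0.14 m to the front and 0.14 m to the back of its origin, and all the bench to its right, up to 0.64 m high; the arm starts to the right of it and can pass in front of it drawn in.
Mind the look-alikes: they are no part of the job. Leave any red look-alike of the knife alone.

How it is judged:
By the outcome, as a careful person would: the job done as asked, in the order asked, and still so for the second after the job is handed in, with the robot touching nothing.
It also fails if it takes over 128 s, if anything falls off the work surface, if the arm or the gripper's body presses on something with over 40 N, if the wrist force passes 120 N, or if a joint passes its speed limit or range.

## Working session

There is one attempt and no reset: what is moved stays moved. The work goes in short steps, Python scripts to look and compute and a shell command to move; the robot and the scene stay as the last step left them, time stands still between calls to the robot, and variables do not carry over. Pictures are saved under pics/ and viewed, at most 14 in all, crops included, and the job is handed in when it is done.

```bash
ls; mkdir -p pics; cat > h.py <<'E'
import numpy as np, cv2
from cell import env, eyes
def proj(P,c):
    E=np.array(c["extrinsics"]);p=E[:3,:3]@np.array(P,float)+E[:3,3]
    return np.array([c["fx"]*p[0]/p[2]+c["cx"],c["fy"]*p[1]/p[2]+c["cy"]])
def ray(u,v,c,z):
    E=np.array(c["extrinsics"]);R=E[:3,:3];o=-R.T@E[:3,3]
    d=R.T@np.array([(u-c["cx"])/c["fx"],(v-c["cy"])/c["fy"],1]);return o+d*(z-o[2])/d[2]
def save(c,n,crop=None,s=1):
    im=c["pixels"][:,:,::-1]
    if crop: im=im[crop[0]:crop[1],crop[2]:crop[3]]
    cv2.imwrite("pics/"+n,cv2.resize(im,None,fx=s,fy=s,interpolation=cv2.INTER_CUBIC))
E
python3 - <<'E'
from h import *
print(env.state(), env.pinch_z)
for n in ["scene","top"]:
    c=eyes.read_camera(n);save(c,n+"0.png")
    E=np.array(c["extrinsics"]);print(n,(-E[:3,:3].T@E[:3,3]).round(),c["fx"],E[:3,:3].round(2).tolist())
    for k in ["bed","knife","roller","gauge","dial","bar","weight","retort_stand"]:
        for d in eyes.spot_point(k,c)[:4]:
            r,q=d["centre"];print(n,k,round(d["score"],2),round(q),round(r),ray(q,r,c,24.5 if k=="dial" else 0).round()[:2])
E
```

```text
pics
{'t': 0.0, 'joints': array([ 1.08840036e+00,  4.91526294e-01,  1.55945663e+00, -3.40540391e-06,
        1.09167233e+00, -1.05577599e-01]), 'qvel': array([-0.00022907, -0.00343509, -0.00055536, -0.00091825, -0.00198314,
       -0.00057924]), 'tau': array([-2.29551013e-03, -6.12634134e+01, -2.58178318e+01,  6.90926844e-02,
        4.83141316e-02, -1.22524148e-04]), 'eef_pos': array([229.83174487, 580.94873784, 214.07993781]), 'tcp_rot': array([-3.14053565e+00, -1.08974889e-04,  2.76477580e+00]), 'ft_force': array([ 0.52741867, -0.63914381,  0.47232473]), 'moment': array([-0.02329359, -0.04363734,  0.03719552]), 'grip_force': 0.0, 'opening': 0.9987124216317441} -18.8
scene [-168. -597.  647.] 555.3973287009378 [[0.77, -0.64, 0.01], [-0.32, -0.4, -0.86], [0.55, 0.65, -0.52]]
scene bed 0.88 329 236 [562. 217.]
scene knife 0.83 379 275 [539.  35.]
scene roller 0.61 240 242 [387. 320.]
scene gauge 0.75 303 277 [412. 125.]
scene dial 0.59 297 268 [399. 130.]
scene bar 0.81 253 209 [500. 435.]
scene weight 0.93 345 294 [440.  29.]
top [ 217.  128. 1102.] 517.2183038951082 [[0.02, -1.0, -0.01], [-0.97, -0.02, -0.23], [0.23, 0.01, -0.97]]
top bed 0.97 280 195 [562. 221.]
top bed 0.54 364 254 [433.  36.]
top knife 0.85 360 204 [546.  44.]
top knife 0.71 274 276 [380. 228.]
top knife 0.4 182 228 [482. 434.]
top roller 0.83 230 276 [379. 323.]
top gauge 0.54 316 263 [411. 138.]
top dial 0.62 320 267 [398. 130.]
top bar 0.78 184 230 [478. 431.]
top weight 0.95 364 250 [442.  34.]
```

View pics/top0.png

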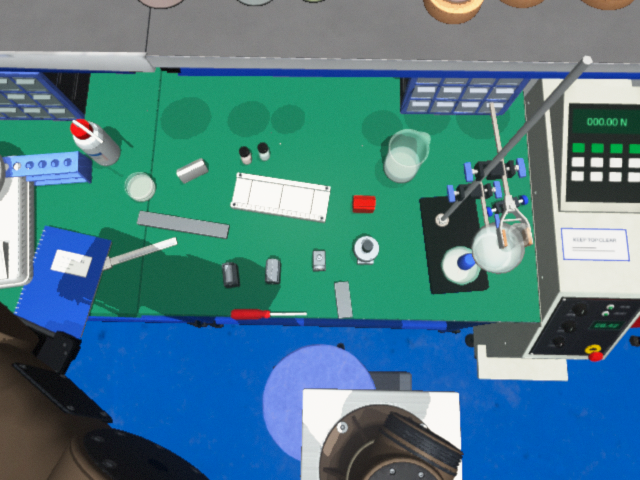

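View pics/scene0.png

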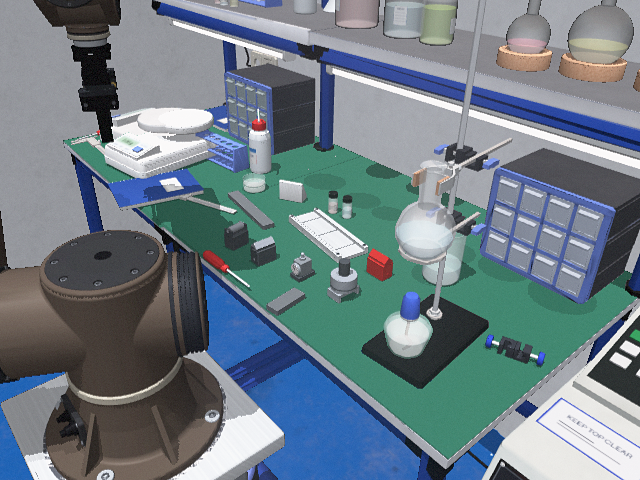

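The top view shows the bed at (280,198), knife (273,270), roller (231,274), gauge (319,260), weight (366,249) and long bar (182,224). The offcut is at (343,299) and the red look-alike at (364,204). The stand is far right and the arm is at the left.

Next I fit poses to the masks from both cameras.

```bash
cat > fit.py <<'E'
from h import *
from scipy.optimize import minimize
def box(x,y,z0,z1,cx=0,cy=0): return [[cx+sx*x/2,cy+sy*y/2,z] for sx in(-1,1) for sy in(-1,1) for z in(z0,z1)]
def cyl(r,z0,z1): return [[r*np.cos(a),r*np.sin(a),z] for a in np.linspace(0,6.28,24) for z in(z0,z1)]
def cylx(r,x,z): return [[s*x/2,r*np.cos(a),z+r*np.sin(a)] for a in np.linspace(0,6.28,20) for s in(-1,1)]
M={"bed":[box(80,210,0,18)],
"knife":[box(46,30,0,36)+[[-23,0,52],[23,0,52]]],
"roller":[box(46,30,0,36),box(46,16,36,48),cylx(8,44,44)],
"gauge":[box(44,28,0,10),box(30,24,10,50),[[-21.5,14*np.cos(a),24.5+14*np.sin(a)] for a in np.linspace(0,6.28,20)]+box(30,24,20,30),cyl(2,50,56)],
"bar":[box(30,200,0,12)],
"weight":[box(54,34,10,18),box(6,34,0,18,24),box(6,34,0,18,-24),cyl(26,18,48),cyl(11,48,78)]}
def render(parts,p,c,S,o,shape,zb):
    im=np.zeros(shape,np.uint8);R=np.array([[np.cos(p[2]),-np.sin(p[2]),0],[np.sin(p[2]),np.cos(p[2]),0],[0,0,1]])
    for q in parts:
        P=np.array([proj(R@np.array(v)+[p[0],p[1],zb],c) for v in q])
        h=cv2.convexHull(((P+.5-o)*S*16-8).astype(np.int32))
        cv2.fillConvexPoly(im,h,1,shift=4)
    return im
def fit(name,x0,yaws=(0,),cams=None,zb=0,near=25):
    S=6;D=[]
    for c in cams:
        e=proj([*x0,zb+15],c)
        L=[d for d in eyes.cut_out(name,c) if np.hypot(*(np.array(d["centre"])[::-1]-e))<near]
        if not L: print(name,"no mask");continue
        m=L[0]["mask"].astype(np.uint8);r,q=np.where(m)
        o=np.array([q.min()-15,r.min()-15]);o=np.maximum(o,0)
        roi=m[o[1]:r.max()+16,o[0]:q.max()+16]
        big=(cv2.resize(roi.astype(np.float32),None,fx=S,fy=S,interpolation=cv2.INTER_LINEAR)>.5).astype(np.uint8)
        D.append((c,o,big))
    def iou(p,d):
        im=render(M[name],p,d[0],S,d[1],d[2].shape,zb);return (im&d[2]).sum()/max(1,(im|d[2]).sum())
    best=None
    for y in yaws:
        r=minimize(lambda p:-sum(iou(p,d) for d in D),[*x0,y],method="Nelder-Mead",options=dict(initial_simplex=[[x0[0],x0[1],y],[x0[0]+10,x0[1],y],[x0[0],x0[1]+10,y],[x0[0],x0[1],y+.25]],xatol=.05,fatol=1e-4))
        if best is None or r.fun<best.fun: best=r
    p=best.x;print(name,p[:2].round(1),"yaw",round(p[2],3),"iou",[round(iou(p,d),3) for d in D]);return p
E
python3 - <<'E'
from fit import *
C=[eyes.read_camera("top"),eyes.read_camera("scene")]
Y=(-.8,-.3,0,.3,.8)
for cams in (C,C[:1],C[1:]):
  for n,x in dict(bed=(562,219),knife=(385,228),roller=(380,323),gauge=(411,130),bar=(490,433),weight=(440,32)).items():
    fit(n,x,(-.2,0,.2) if n in("bed","bar") else Y,cams)
c=C[0]
a=cv2.resize(c["pixels"][180:300,210:390,::-1],None,fx=4,fy=4,interpolation=cv2.INTER_CUBIC);cv2.imwrite("pics/c1.png",a)
c=C[1]
a=cv2.resize(c["pixels"][200:310,215:375,::-1],None,fx=5,fy=5,interpolation=cv2.INTER_CUBIC);cv2.imwrite("pics/c2.png",a)
E
```

```text
bed [555.  218.8] yaw -0.139 iou [np.float64(0.972), np.float64(0.915)]
knife [387.2 229.1] yaw 0.022 iou [np.float64(0.936), np.float64(0.947)]
roller [377.7 317.7] yaw 0.159 iou [np.float64(0.918), np.float64(0.932)]
gauge [414.5 131.9] yaw 0.022 iou [np.float64(0.945), np.float64(0.844)]
bar [488.9 431.5] yaw -0.141 iou [np.float64(0.94), np.float64(0.881)]
weight [436.9  33.3] yaw 0.0 iou [np.float64(0.952), np.float64(0.949)]
bed [555.3 219. ] yaw -0.137 iou [np.float64(0.972)]
knife [387.3 229. ] yaw 0.037 iou [np.float64(0.936)]
roller [377.9 317.6] yaw 0.168 iou [np.float64(0.921)]
gauge [415.1 131.9] yaw 0.017 iou [np.float64(0.949)]
bar [489.  431.7] yaw -0.142 iou [np.float64(0.941)]
weight [437.1  33. ] yaw -0.0 iou [np.float64(0.952)]
bed [554.1 219.4] yaw -0.145 iou [np.float64(0.92)]
knife [387.2 229.4] yaw 0.052 iou [np.float64(0.949)]
roller [377.  318.2] yaw 0.186 iou [np.float64(0.94)]
gauge [414.3 132. ] yaw 0.098 iou [np.float64(0.85)]
bar [487.8 430.8] yaw -0.149 iou [np.float64(0.886)]
weight [436.6  33.3] yaw -0.002 iou [np.float64(0.95)]
```

View pics/c1.png

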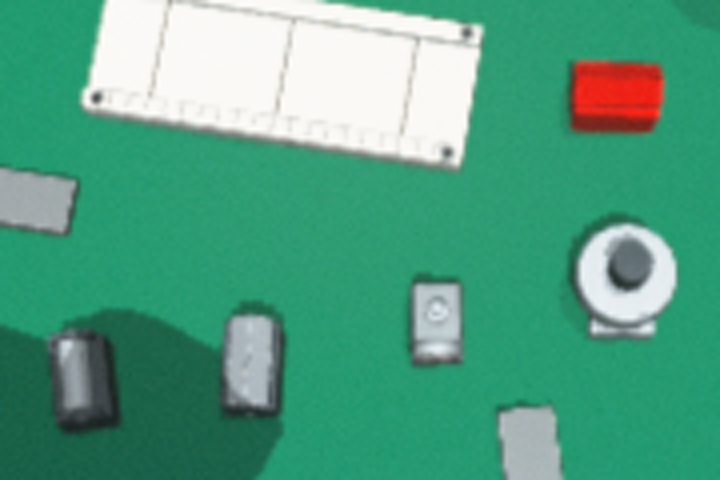

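View pics/c2.png

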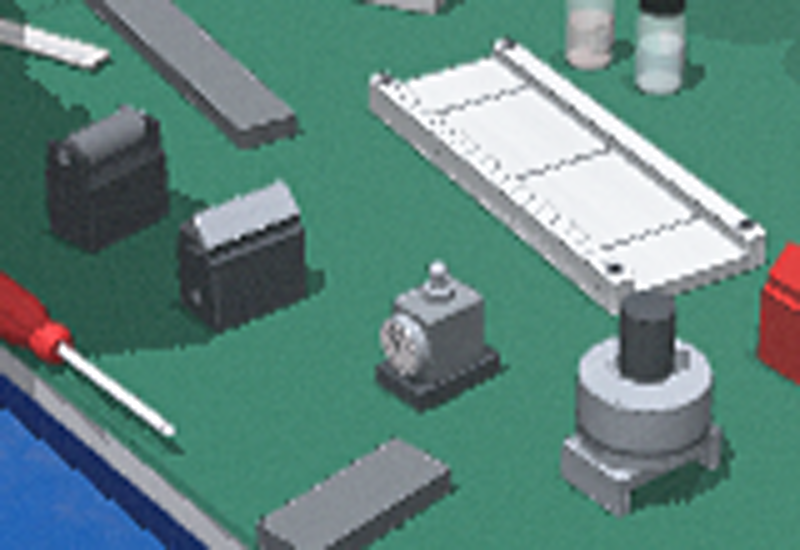

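The views confirm it: the knife has a bright ridge, the roller is left of it, the dial faces -x, and the weight's cheeks lie along y. Poses from the two cameras agree within about 1 mm. Next is a move helper, then I start towards the knife.

```bash
cat > to.py <<'E'
import sys
from h import *
# usage: to.py x y z yaw : remaining shift in tool axes (units, at present yaw), turn units, shift at final yaw
s=env.state();p=s["eef_pos"];y=s["tcp_rot"][2]
print("t %.2f pos %s yaw %.4f tilt %.4f %.4f open %.3f grip %.1f F %s"%(s["t"],p.round(1),y,abs(s["tcp_rot"][0])-np.pi,s["tcp_rot"][1],s["opening"],s["grip_force"],s["ft_force"].round(1)))
if len(sys.argv)>4:
    X=np.array([float(a) for a in sys.argv[1:4]]);Y=float(sys.argv[4]);d=X-p
    f=lambda a:(np.array([d[0]*np.cos(a)+d[1]*np.sin(a),d[0]*np.sin(a)-d[1]*np.cos(a),-d[2]])/60).round(3)
    t=(y-Y+np.pi)%(2*np.pi)-np.pi
    print("now-axes",f(y),"final-axes",f(Y),"mid-axes",f(y-t/2),"turn",round(np.degrees(t)/5,2))
E
python3 - <<'E'
from h import *
c=eyes.read_camera("top")
# line points read from crop c1
for n,L in dict(left=[(168,2),(150,97)],mid=[(293,20),(277,115)],right=[(419,38),(402,137)]).items():
    for u,v in L:
        P=ray(210+u/4-.4,180+v/4-.4,c,10)[:2]-[555,219];a=-.139
        print(n,(P@np.array([np.cos(a),np.sin(a)])).round(1),(P@np.array([-np.sin(a),np.cos(a)])).round(1))
E
python3 -m inch '[[[-0.51,-0.1,0.1],1,-1],[[-0.51,-0.1,0.1],1,-1],[[-0.51,-0.1,0.1],1,-1],[[-0.51,-0.1,0.1],1,-1],[[-0.51,-0.1,0.1],1,-1],[[-0.51,-0.1,0.1],1,-1],[[-0.51,-0.1,0.1],1,-1],[[-0.51,-0.1,0.1],1,-1],[[-0.51,-0.1,0.1],1,-1],[[-0.51,-0.1,0.1],1,-1]]'
python3 to.py 387 229.2 60 1.61
```

```text
left 28.1 71.0
left -27.5 70.4
mid 28.8 0.5
mid -26.5 -0.4
right 29.6 -70.2
right -27.9 -70.2
t: 3.5
eef_pos: [402.8, 332.2, 154.5]
tcp_rot: [3.141, -0.0, 1.889]
ft_force: [-0.2, -0.2, -0.4]
opening: 1.0
grip_force: 0.0
t 3.50 pos [402.8 332.2 154.5] yaw 1.8892 tilt -0.0004 -0.0001 open 1.000 grip 0.0 F [-0.2 -0.2 -0.4]
now-axes [-1.548 -0.788  1.576] final-axes [-1.706 -0.331  1.576] mid-axes [-1.643 -0.565  1.576] turn 3.2
```

```bash
python3 -m inch '[[[-0.41,-0.14,0.2],1,-1],[[-0.41,-0.14,0.2],1,-1],[[-0.41,-0.14,0.2],1,-1],[[-0.41,-0.14,0.2],0.2,-1],[[0,0,0],0,-1],[[0,0,0],0,-1],[[0,0,0],0,-1],[[0,0,0],0,-1],[[0,0,0],0,-1],[[0,0,0],0,-1]]' >/dev/null
python3 to.py 387 229.2 13 1.61
```

```text
t 4.75 pos [388.2 230.8 106.7] yaw 1.6131 tilt -0.0001 -0.0001 open 0.999 grip 0.0 F [-0.4 -0.1 -0. ]
now-axes [-0.026 -0.02   1.561] final-axes [-0.026 -0.02   1.561] mid-axes [-0.026 -0.02   1.561] turn 0.04
```

```bash
python3 -m inch '[[[-0.03,-0.02,0.5],0,-1],[[0,0,0.5],0,-1],[[0,0,0.4],0,-1],[[0,0,0.16],0,-1],[[0,0,0],0,-1],[[0,0,0],0,1],[[0,0,0],0,1],[[0,0,0],0,1],[[0,0,0],0,1],[[0,0,0],0,1]]' >/dev/null
python3 to.py
python3 -m inch '[[[0,0,0],0,1],[[0,0,0],0,1],[[0,0,0],0,1],[[0,0,-0.2],0,1],[[0,0,-0.4],0,1],[[0,0,-0.5],0,1],[[0,0,-0.4],0,1],[[0,0,0],0,1],[[0,0,0],0,1],[[0,0,0],0,1]]' >/dev/null
python3 to.py 564.7 288.3 100 1.432
```

```text
t 6.00 pos [387.1 228.8  13.1] yaw 1.6129 tilt -0.0002 -0.0001 open 0.530 grip 0.0 F [-0.3  0.1 -0.1]
t 7.25 pos [386.6 228.6 102.2] yaw 1.6128 tilt -0.0016 0.0005 open 0.492 grip 29.5 F [ 0.6 -1.1 -3.5]
now-axes [0.869 3.007 0.036] final-axes [1.396 2.802 0.036] mid-axes [1.137 2.916 0.036] turn 2.07
```

```bash
python3 -m inch '[[[0.19,0.49,0],0.35,1],[[0.19,0.49,0],0.35,1],[[0.19,0.49,0],0.35,1],[[0.19,0.49,0],0.35,1],[[0.19,0.49,0],0.35,1],[[0.19,0.49,0],0.35,1],[[0,0,0],0,1],[[0,0,0],0,1],[[0,0,0],0,1],[[0,0,0],0,1]]' >/dev/null
python3 to.py 564.7 287.9 24 1.432
```

```text
t 8.50 pos [565.  291.  103.2] yaw 1.4299 tilt -0.0001 -0.0000 open 0.488 grip 29.5 F [ 0.3  0.1 -4.9]
now-axes [-0.052  0.002  1.32 ] final-axes [-0.052  0.002  1.32 ] mid-axes [-0.052  0.002  1.32 ] turn -0.02
```

```bash
python3 -m inch '[[[-0.05,0,0.4],0,1],[[0,0,0.4],0,1],[[0,0,0.3],0,1],[[0,0,0.12],0,1],[[0,0,0.06],0,1],[[0,0,0.03],0,1],[[0,0,0],0,1],[[0,0,0],0,1],[[0,0,0],0,1],[[0,0,0],0,1]]' >/dev/null
python3 to.py 564.7 287.9 24 1.432
```

```text
t 9.75 pos [565.  288.1  24.6] yaw 1.4296 tilt -0.0001 -0.0001 open 0.490 grip 29.5 F [ 0.  -0.  -4.1]
now-axes [-0.004 -0.005  0.009] final-axes [-0.004 -0.005  0.009] mid-axes [-0.004 -0.005  0.009] turn -0.03
```

```bash
python3 -m inch '[[[0,0,0.02],0,1],[[0,0,0.01],0,1],[[0,0,0],0,1],[[0,0,0],0,-1],[[0,0,0],0,-1],[[0,0,0],0,-1],[[0,0,0],0,-1],[[0,0,0],0,-1],[[0,0,0],0,-1],[[0,0,0],0,-1]]' >/dev/null
python3 to.py
python3 -m inch '[[[0,0,-0.4],0,-1],[[0,0,-0.6],0,-1],[[0,0,-0.6],0,-1],[[0,0,0],0,-1],[[0,0,0],0,-1],[[0,0,0],0,-1],[[0,0,0],0,-1],[[0,0,0],0,-1],[[0,0,0],0,-1],[[0,0,0],0,-1]]' >/dev/null
python3 to.py 377.5 317.7 100 1.737
python3 to.py 564 288 13 1.43
```

```text
t 11.00 pos [565.  288.1  22.7] yaw 1.4296 tilt -0.0001 -0.0001 open 1.002 grip 0.0 F [ 0.7 -0.7  0.7]
t 12.25 pos [565.  288.1 118.6] yaw 1.4296 tilt -0.0000 -0.0001 open 1.000 grip 0.0 F [-0.1  0.9 -0.5]
now-axes [ 0.049 -3.164  0.31 ] final-axes [ 1.004 -3.     0.31 ] mid-axes [ 0.533 -3.119  0.31 ] turn -3.52
t 12.25 pos [565.  288.1 118.6] yaw 1.4296 tilt -0.0000 -0.0001 open 1.000 grip 0.0 F [-0.1  0.9 -0.5]
now-axes [-0.003 -0.017  1.76 ] final-axes [-0.003 -0.017  1.76 ] mid-axes [-0.003 -0.017  1.76 ] turn -0.0
```

```bash
python3 -m inch '[[[0.076,-0.446,0.04],-0.5,-1],[[0.076,-0.446,0.04],-0.5,-1],[[0.076,-0.446,0.04],-0.5,-1],[[0.076,-0.446,0.04],-0.5,-1],[[0.076,-0.446,0.04],-0.5,-1],[[0.076,-0.446,0.04],-0.5,-1],[[0.076,-0.446,0.04],-0.5,-1],[[0,0,0],0,-1],[[0,0,0],0,-1],[[0,0,0],0,-1]]' >/dev/null
python3 to.py 377.5 317.7 13 1.737
python3 - <<'E'
from fit import *
C=[eyes.read_camera("top"),eyes.read_camera("scene")]
for c in C:
    fit("knife",(565,288),(-.15,),[c],10)
E
```

```text
t 13.50 pos [379.6 321.8 101.9] yaw 1.7342 tilt -0.0006 -0.0003 open 1.001 grip 0.0 F [ 0.5 -0.3 -0.9]
now-axes [-0.062 -0.046  1.482] final-axes [-0.062 -0.046  1.482] mid-axes [-0.062 -0.046  1.482] turn -0.03
knife no mask
knife [565. 288.] yaw -0.15 iou []
knife [568.2 292.6] yaw -0.475 iou [np.float64(0.877)]
```

```bash
python3 -m inch '[[[-0.06,-0.05,0.5],0,-1],[[0,0,0.5],0,-1],[[0,0,0.4],0,-1],[[0,0,0.08],0,-1],[[0,0,0],0,1],[[0,0,0],0,1],[[0,0,0],0,1],[[0,0,0],0,1],[[0,0,0],0,1],[[0,0,0],0,1]]' >/dev/null
python3 to.py
python3 -m inch '[[[0,0,0],0,1],[[0,0,0],0,1],[[0,0,0],0,1],[[0,0,-0.2],0,1],[[0,0,-0.4],0,1],[[0,0,-0.5],0,1],[[0,0,-0.4],0,1],[[0,0,0],0,1],[[0,0,0],0,1],[[0,0,0],0,1]]' >/dev/null
python3 to.py 545.3 149.7 100 1.432
```

```text
t 14.95 pos [376.6 317.9  13.2] yaw 1.7351 tilt -0.0006 -0.0003 open 0.484 grip 30.0 F [ 1.1 -0.1  2.3]
t 16.20 pos [375.9 317.5 102.1] yaw 1.7350 tilt -0.0017 0.0007 open 0.480 grip 30.0 F [ 0.1 -0.1 -4.3]
now-axes [-3.22   2.328  0.035] final-axes [-2.379  3.183  0.035] mid-axes [-2.832  2.787  0.035] turn 3.47
```

```bash
python3 - <<'E'
from fit import *
C=[eyes.read_camera("top"),eyes.read_camera("scene")]
for c in C:
    for d in eyes.cut_out("knife",c)[:4]: print(c["shot"],d["centre"],d["score"],d["mask"].sum())
    print(proj([565,288,30],c))
    fit("knife",(565,288),(-.15,),[c],10)
a=[cv2.resize(c["pixels"][v-50:v+50,u-65:u+65,::-1],(780,600),interpolation=cv2.INTER_CUBIC) for c,(u,v) in zip(C,((250,190),(310,215)))]
cv2.imwrite("pics/k.png",cv2.resize(np.hstack(a),(800,308)))
E
```

```text
8 [188.7, 249.1] 0.83 386
[248.60938407 189.13188024]
knife [565.7 288. ] yaw -0.148 iou [np.float64(0.896)]
9 [264.1, 380.9] 0.86 619
9 [216.5, 257.0] 0.48 418
[310.62648953 212.16168663]
knife no mask
knife [565. 288.] yaw -0.15 iou []
```

View pics/k.png

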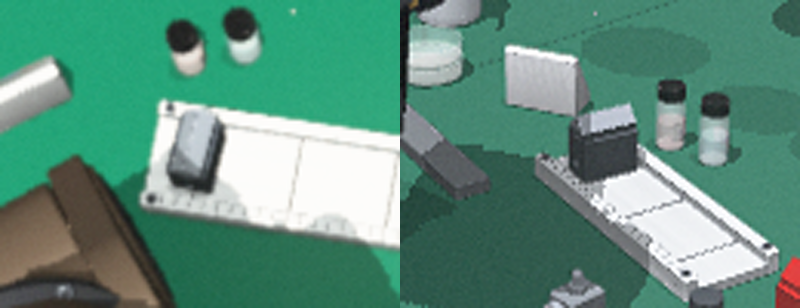

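The knife stands squarely on the left line, near (195,150) in the crop. Now I move the roller.

```bash
python3 -m inch '[[[-0.42,0.41,0],0.5,1],[[-0.42,0.41,0],0.5,1],[[-0.42,0.41,0],0.5,1],[[-0.42,0.41,0],0.5,1],[[-0.42,0.41,0],0.5,1],[[-0.42,0.41,0],0.5,1],[[-0.36,0.36,0],0.47,1],[[0,0,0],0,1],[[0,0,0],0,1],[[0,0,0],0,1]]' >/dev/null
python3 to.py 545.3 149.7 24 1.432
```

```text
t 17.75 pos [550.4 152.4 103. ] yaw 1.4334 tilt -0.0004 -0.0000 open 0.482 grip 30.0 F [ 0.   0.6 -4.5]
now-axes [-0.056 -0.079  1.317] final-axes [-0.056 -0.079  1.317] mid-axes [-0.056 -0.079  1.317] turn 0.02
```

```bash
python3 -m inch '[[[-0.056,-0.08,0.4],0,1],[[0,0,0.4],0,1],[[0,0,0.3],0,1],[[0,0,0.12],0,1],[[0,0,0.06],0,1],[[0,0,0.03],0,1],[[0,0,0.02],0,1],[[0,0,0.01],0,1],[[0,0,0],0,1],[[0,0,0],0,1]]' >/dev/null
python3 to.py 545.3 149.7 23 1.432
python3 -m inch '[[[0,0,0],0,-1],[[0,0,0],0,-1],[[0,0,0],0,-1],[[0,0,0],0,-1],[[0,0,0],0,-1],[[0,0,0],0,-1],[[0,0,-0.4],0,-1],[[0,0,-0.6],0,-1],[[0,0,-0.6],0,-1],[[0,0,0],0,-1]]' >/dev/null
python3 to.py 414.5 131.9 100 0.03
python3 to.py 414.5 131.9 100 3.171
```

```text
t 19.00 pos [546.  149.1  23.2] yaw 1.4322 tilt -0.0006 -0.0003 open 0.482 grip 30.0 F [-1.8  0.2  6.6]
now-axes [ 0.008 -0.013  0.004] final-axes [ 0.008 -0.013  0.004] mid-axes [ 0.008 -0.013  0.004] turn 0.0
t 20.25 pos [546.9 149.2 121.1] yaw 1.4323 tilt -0.0044 -0.0014 open 0.998 grip 0.0 F [ 0.4  0.2 -0.8]
now-axes [-0.591 -2.146  0.351] final-axes [-2.214  0.223  0.351] mid-axes [-1.836 -1.258  0.351] turn 16.07
t 20.25 pos [546.9 149.2 121.1] yaw 1.4323 tilt -0.0044 -0.0014 open 0.998 grip 0.0 F [ 0.4  0.2 -0.8]
now-axes [-0.591 -2.146  0.351] final-axes [ 2.214 -0.224  0.351] mid-axes [ 1.258 -1.836  0.351] turn -19.92
```

```bash
python3 -m inch '[[[-0.125,-0.085,0],1,-1],[[-0.125,-0.085,0],1,-1],[[-0.125,-0.085,0],1,-1],[[-0.125,-0.085,0],1,-1],[[-0.125,-0.085,0],1,-1],[[-0.125,-0.085,0],1,-1],[[-0.125,-0.085,0],1,-1],[[-0.125,-0.085,0],1,-1],[[-0.125,-0.085,0],1,-1],[[-0.125,-0.085,0],1,-1]]' >/dev/null
python3 -m inch '[[[-0.125,-0.085,0],1,-0.4],[[-0.125,-0.085,0],1,-0.4],[[-0.125,-0.085,0],1,-0.4],[[-0.125,-0.085,0],1,-0.4],[[-0.125,-0.085,0],1,-0.4],[[-0.125,-0.085,0],1,-0.4],[[0,0,0],0,-0.4],[[0,0,0],0,-0.4],[[0,0,0],0,-0.4],[[0,0,0],0,-0.4]]' >/dev/null
python3 to.py 414.5 131.9 13 0.03
python3 - <<'E'
from fit import *
c=eyes.read_camera("scene")
fit("gauge",(414,132),(0,.1),[c]);fit("roller",(545,150),(-.14,),[c],10)
for d in eyes.spot_point("dial",c)[:2]: print(d["score"],ray(d["centre"][1],d["centre"][0],c,24.5))
save(c,"r.png",(170,320,240,440),4)
E
```

```text
t 22.75 pos [414.5 124.9 118.6] yaw 0.0363 tilt -0.0001 -0.0000 open 0.701 grip 0.0 F [ 0.1 -0.9 -0.1]
now-axes [ 0.004 -0.116  1.759] final-axes [ 0.004 -0.116  1.759] mid-axes [ 0.004 -0.116  1.759] turn 0.07
gauge [413.5 130.7] yaw 0.178 iou [np.float64(0.827)]
roller [546.4 148.9] yaw -0.132 iou [np.float64(0.919)]
0.79 [400.61640948 131.49507049  24.5       ]
```

View pics/r.png

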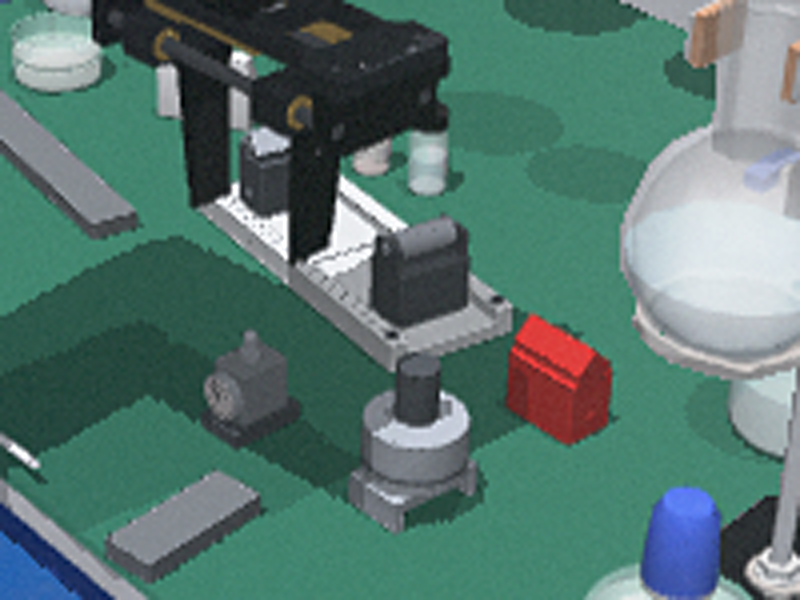

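```bash
python3 -m inch '[[[0,-0.116,0],0,-0.4],[[0,0,0.5],0,-0.4],[[0,0,0.5],0,-0.4],[[0,0,0.5],0,-0.4],[[0,0,0.24],0,-0.4],[[0,0,0],0,-0.4],[[0,0,0],0,1],[[0,0,0],0,1],[[0,0,0],0,1],[[0,0,0],0,1]]' >/dev/null
python3 -m inch '[[[0,0,0],0,1],[[0,0,0],0,1],[[0,0,0],0,1],[[0,0,0],0,1],[[0,0,-0.3],0,1],[[0,0,-0.5],0,1],[[0,0,-0.5],0,1],[[0,0,-0.5],0,1],[[0,0,0],0,1],[[0,0,0],0,1]]' >/dev/null
python3 to.py 555 219 110 -0.139
python3 - <<'E'
from fit import *
for n in("top","scene"):
    c=eyes.read_camera(n);s=env.state()
    fit("gauge",s["eef_pos"][:2],(.03,),[c],s["eef_pos"][2]-14,near=35)
E
```

```text
t 25.45 pos [413.6 131.9 121.4] yaw 0.0359 tilt -0.0001 0.0011 open 0.250 grip 30.0 F [ 0.2 -0.3 -1.7]
now-axes [ 2.407 -1.366  0.19 ] final-axes [ 2.132 -1.764  0.19 ] mid-axes [ 2.278 -1.571  0.19 ] turn 2.0
gauge no mask
gauge [413.6 131.9] yaw 0.03 iou []
gauge no mask
gauge [413.6 131.9] yaw 0.03 iou []
```

```bash
python3 -m inch '[[[0.38,-0.262,0],0.333,1],[[0.38,-0.262,0],0.333,1],[[0.38,-0.262,0],0.333,1],[[0.38,-0.262,0],0.333,1],[[0.38,-0.262,0],0.333,1],[[0.38,-0.262,0],0.333,1],[[0,0,0],0,1],[[0,0,0],0,1],[[0,0,0],0,1],[[0,0,0],0,1]]' >/dev/null
python3 to.py 555 219 24 -0.139
python3 - <<'E'
from h import *
c=eyes.read_camera("scene");save(c,"g.png",(150,270,270,390),5)
E
```

```text
t 26.90 pos [553.7 220.9 122.4] yaw -0.1384 tilt -0.0000 0.0001 open 0.255 grip 30.0 F [ 0.6 -0.4 -1.5]
now-axes [0.025 0.028 1.639] final-axes [0.025 0.028 1.639] mid-axes [0.025 0.028 1.639] turn 0.01
```

View pics/g.png

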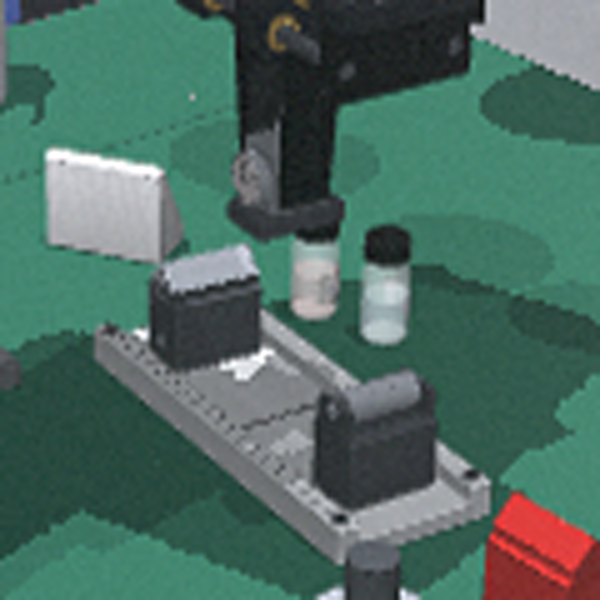

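The gauge hangs level with its dial forward, above the bed. Lowering.

```bash
python3 -m inch '[[[0.025,0.028,0.4],0,1],[[0,0,0.5],0,1],[[0,0,0.4],0,1],[[0,0,0.2],0,1],[[0,0,0.09],0,1],[[0,0,0.04],0,1],[[0,0,0.02],0,1],[[0,0,0],0,1],[[0,0,0],0,1],[[0,0,0],0,1]]' >/dev/null
python3 to.py 555 219 24 -0.139
```

```text
t 28.20 pos [555.7 219.3  24.4] yaw -0.1383 tilt -0.0005 -0.0012 open 0.251 grip 30.0 F [-2.6 -1.6  6.5]
now-axes [-0.01   0.007  0.007] final-axes [-0.01   0.007  0.007] mid-axes [-0.01   0.007  0.007] turn 0.01
```

```bash
python3 -m inch '[[[0,0,0],0,0.1],[[0,0,0],0,0.1],[[0,0,0],0,0.1],[[0,0,0],0,0.1],[[0,0,0],0,0.1],[[0,0,-0.3],0,0.1],[[0,0,-0.5],0,0.1],[[0,0,-0.5],0,0.1],[[0,0,-0.5],0,0.1],[[0,0,0],0,0.1]]' >/dev/null
python3 to.py 488.7 431.5 130 1.43
```

```text
t 29.45 pos [556.4 219.6 134.5] yaw -0.1383 tilt -0.0021 -0.0047 open 0.454 grip 0.0 F [-0.2  0.1 -0.4]
now-axes [-1.604 -3.343  0.075] final-axes [ 3.339 -1.612  0.075] mid-axes [ 1.225 -3.5    0.075] turn -17.97
```

```bash
python3 -m inch '[[[0.076,-0.216,0],-1,0.1],[[0.076,-0.216,0],-1,0],[[0.076,-0.216,0],-1,-0.2],[[0.076,-0.216,0],-1,-0.2],[[0.076,-0.216,0],-1,-0.2],[[0.076,-0.216,0],-1,-0.2],[[0.076,-0.216,0],-1,-0.2],[[0.076,-0.216,0],-1,-0.2],[[0.076,-0.216,0],-1,-0.2],[[0.076,-0.216,0],-1,-0.2]]' >/dev/null
python3 -m inch '[[[0.076,-0.216,0],-1,-0.2],[[0.076,-0.216,0],-1,-0.2],[[0.076,-0.216,0],-1,-0.2],[[0.076,-0.216,0],-1,-0.2],[[0.076,-0.216,0],-1,-0.2],[[0.076,-0.216,0],-1,-0.2],[[0.076,-0.216,0],-1,-0.2],[[0.076,-0.216,0],-1,-0.2],[[0,0,0],0,-0.2],[[0,0,0],0,-0.2]]' >/dev/null
python3 to.py 488.7 431.5 2 1.43
python3 - <<'E'
from fit import *
for n in("top","scene"):
    c=eyes.read_camera(n)
    fit("bar",(489,431.5),(-.14,),[c]);fit("gauge",(555,219),(-.14,),[c],10);fit("knife",(565,288),(-.14,),[c],10);fit("roller",(545.5,149.5),(-.14,),[c],10);fit("weight",(437,33),(-.2,.2),[c])
    if n=="top":save(c,"b.png",(160,280,130,390),3)
E
```

```text
t 31.95 pos [497.3 433.9 131.1] yaw 1.4305 tilt -0.0001 0.0002 open 0.599 grip 0.0 F [-0.1 -0.3 -0.3]
now-axes [-0.06  -0.136  2.152] final-axes [-0.06  -0.135  2.152] mid-axes [-0.06  -0.136  2.152] turn 0.01
bar no mask
bar [489.  431.5] yaw -0.14 iou []
gauge [554.8 217.6] yaw 0.092 iou [np.float64(0.724)]
knife [565.8 288.3] yaw -0.209 iou [np.float64(0.944)]
roller [546.7 149.1] yaw -0.124 iou [np.float64(0.943)]
weight [436.9  33.1] yaw 0.01 iou [np.float64(0.92)]
bar [488.  430.8] yaw -0.144 iou [np.float64(0.912)]
gauge [555.5 218.6] yaw 0.14 iou [np.float64(0.757)]
knife [565.5 288.4] yaw -0.127 iou [np.float64(0.935)]
roller [546.  148.8] yaw -0.127 iou [np.float64(0.927)]
weight [436.9  33.9] yaw 0.039 iou [np.float64(0.931)]
```

View pics/b.png

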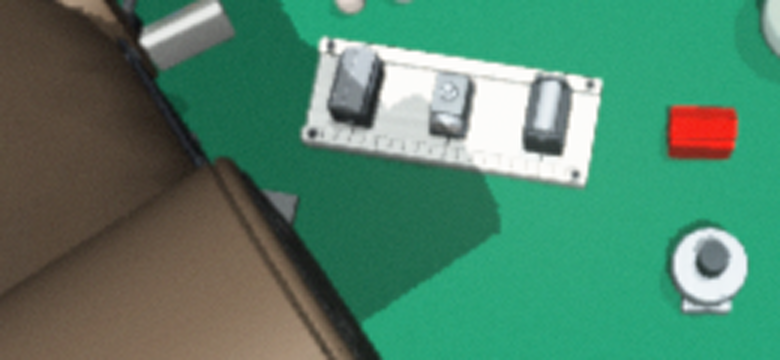

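```bash
python3 -m inch '[[[-0.06,-0.136,0.5],0,-0.2],[[0,0,0.6],0,-0.2],[[0,0,0.6],0,-0.2],[[0,0,0.35],0,-0.2],[[0,0,0.1],0,-0.2],[[0,0,0],0,-0.2],[[0,0,0],0,1],[[0,0,0],0,1],[[0,0,0],0,1],[[0,0,0],0,1]]' >/dev/null
python3 to.py
python3 -m inch '[[[0,0,0],0,1],[[0,0,0],0,1],[[0,0,-0.1],0,1],[[0,0,-0.3],0,1],[[0,0,-0.5],0,1],[[0,0,-0.5],0,1],[[0,0,-0.5],0,1],[[0,0,-0.1],0,1],[[0,0,0],0,1],[[0,0,0],0,1]]' >/dev/null
python3 to.py 555.3 219 120 1.432
```

```text
t 33.80 pos [488.6 432.1   2.5] yaw 1.4325 tilt -0.0005 -0.0007 open 0.312 grip 30.0 F [-0.8 -1.1  1.1]
t 35.05 pos [488.  431.4 121.1] yaw 1.4324 tilt -0.0014 0.0013 open 0.313 grip 30.0 F [ 0.2 -0.9 -1.4]
now-axes [-3.351  1.6    0.018] final-axes [-3.351  1.601  0.018] mid-axes [-3.351  1.601  0.018] turn 0.0
```

```bash
python3 -m inch '[[[-0.2,0.1,0],0,1],[[-0.4,0.19,0],0,1],[[-0.45,0.22,0],0,1],[[-0.45,0.22,0],0,1],[[-0.45,0.22,0],0,1],[[-0.45,0.22,0],0,1],[[-0.45,0.21,0],0,1],[[-0.35,0.15,0],0,1],[[-0.15,0.07,0],0,1],[[0,0,0],0,1]]' >/dev/null
python3 to.py 555.3 219 66 1.432
python3 - <<'E'
from fit import *
z=env.state()["eef_pos"][2]-2.5
for n in("top","scene"):
    c=eyes.read_camera(n); fit("bar",(555,219),(-.14,),[c],z,near=60)
    save(c,"h_%s.png"%n,(150,260,200,360),5)
E
```

```text
t 36.30 pos [555.8 218.9 122. ] yaw 1.4313 tilt -0.0004 0.0000 open 0.313 grip 30.0 F [ 0.2 -0.5 -1.5]
now-axes [ 0.001 -0.009  0.933] final-axes [ 0.001 -0.009  0.933] mid-axes [ 0.001 -0.009  0.933] turn -0.01
bar no mask
bar [555. 219.] yaw -0.14 iou []
bar [555.  220.2] yaw -0.137 iou [np.float64(0.78)]
```

View pics/h_scene.png

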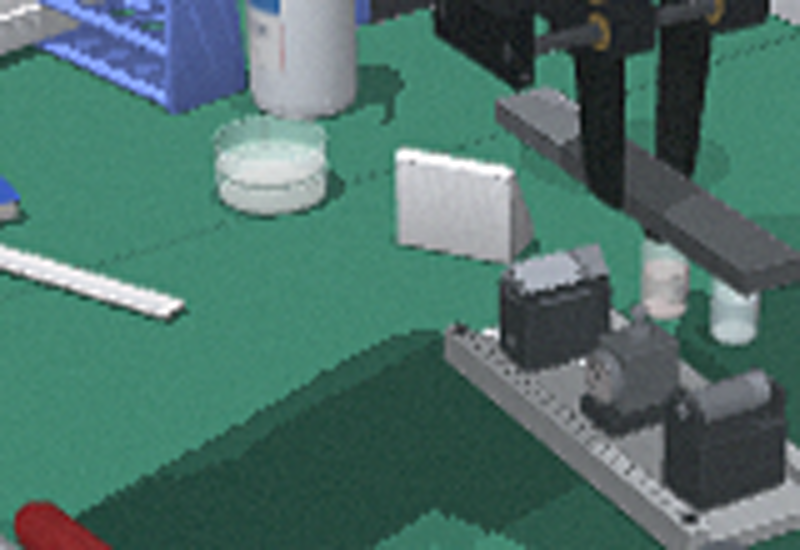

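The bar is held level, and all three parts stand in the channel. Lowering gently.

```bash
python3 -m inch '[[[0,-0.009,0.2],0,1],[[0,0,0.3],0,1],[[0,0,0.2],0,1],[[0,0,0.1],0,1],[[0,0,0.06],0,1],[[0,0,0.05],0,1],[[0,0,0.03],0,1],[[0,0,0.01],0,1],[[0,0,0],0,1],[[0,0,0],0,1]]' >/dev/null
python3 to.py 555.3 219 64.5 1.432
```

```text
t 37.75 pos [555.3 219.5  65.4] yaw 1.4323 tilt -0.0003 -0.0002 open 0.310 grip 30.0 F [-0.4  0.3 -1.1]
now-axes [-0.009  0.001  0.015] final-axes [-0.009  0.001  0.015] mid-axes [-0.009  0.001  0.015] turn 0.0
```

```bash
python3 -m inch '[[[-0.009,0,0.01],0,1],[[0,0,0.008],0,1],[[0,0,0],0,1],[[0,0,0],0,0.2],[[0,0,0],0,0.2],[[0,0,0],0,0.2],[[0,0,0],0,0.2],[[0,0,-0.2],0,0.2],[[0,0,-0.4],0,0],[[0,0,-0.5],0,0]]' >/dev/null
python3 to.py 436.9 33.3 130 1.571
python3 - <<'E'
from fit import *
for n in("top","scene"):
    c=eyes.read_camera(n); fit("bar",(555,219),(-.14,),[c],62,near=60)
    if n=="scene": save(c,"p_%s.png"%n,(150,270,240,400),5)
E
```

```text
t 39.00 pos [555.  218.9 131.3] yaw 1.4324 tilt -0.0005 0.0001 open 0.494 grip 0.0 F [ 0.1  0.4 -0.1]
now-axes [-3.336 -1.523  0.022] final-axes [-3.093 -1.969  0.022] mid-axes [-3.222 -1.75   0.022] turn -1.59
bar no mask
bar [555. 219.] yaw -0.14 iou []
bar [555.2 221.3] yaw -0.14 iou [np.float64(0.888)]
```

View pics/p_scene.png

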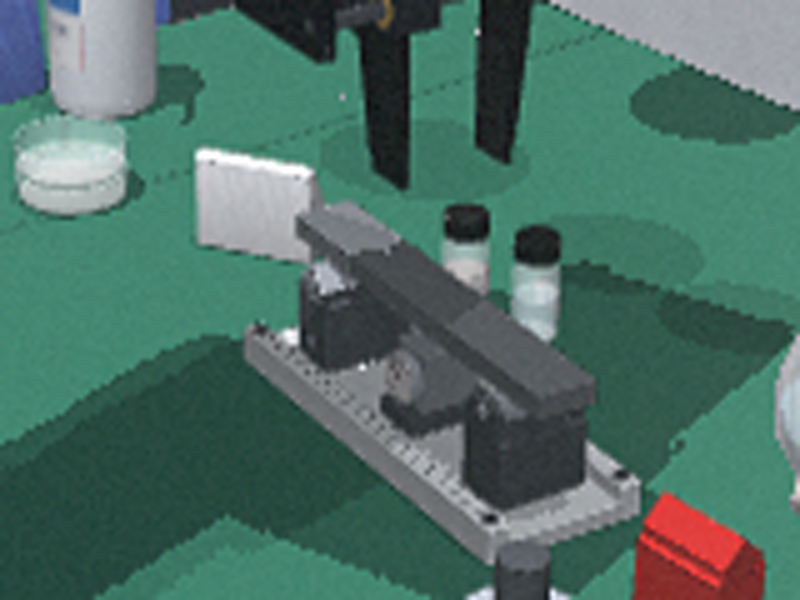

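The bar lies over both supports and the gauge. Now the weight, gripping its handle with the tip at 51.

```bash
python3 -m inch '[[[-0.36,-0.19,0],-0.2,0],[[-0.36,-0.19,0],-0.2,0],[[-0.36,-0.19,0],-0.2,0],[[-0.36,-0.19,0],-0.2,0],[[-0.36,-0.19,0],-0.2,0],[[-0.36,-0.19,0],-0.2,0],[[-0.36,-0.19,0],-0.2,0],[[-0.36,-0.19,0],-0.2,0],[[-0.36,-0.19,0],0,0],[[0,0,0],0,0]]' >/dev/null
python3 to.py 436.9 33.3 51 1.571
python3 - <<'E'
from fit import *
C=[eyes.read_camera("top"),eyes.read_camera("scene")]
for c in C: fit("bar",(556,219),(-.14,),[c],62,near=60)
fit("weight",(437,33),(-.2,-.1,.1,.2),C)
E
```

```text
t 40.45 pos [438.8  31.5 129.7] yaw 1.5701 tilt -0.0015 -0.0002 open 0.503 grip 0.0 F [ 0.5  1.2 -0.1]
now-axes [ 0.03  -0.032  1.311] final-axes [ 0.03  -0.032  1.311] mid-axes [ 0.03  -0.032  1.311] turn -0.01
bar no mask
bar [556. 219.] yaw -0.14 iou []
bar [596.5 194.7] yaw -0.759 iou [np.float64(0.259)]
weight no mask
weight [436.4  33.9] yaw 0.076 iou [np.float64(0.945)]
```

```bash
python3 -m inch '[[[0.03,-0.032,0.1],0,0],[[0,0,0.4],0,0],[[0,0,0.4],0,0],[[0,0,0.3],0,0],[[0,0,0.1],0,0],[[0,0,0],0,0],[[0,0,0],0,1],[[0,0,0],0,1],[[0,0,0],0,1],[[0,0,0],0,1]]' >/dev/null
python3 to.py
python3 -m inch '[[[0,0,0],0,1],[[0,0,0],0,1],[[0,0,-0.1],0,1],[[0,0,-0.4],0,1],[[0,0,-0.6],0,1],[[0,0,-0.6],0,1],[[0,0,-0.3],0,1],[[0,0,0],0,1],[[0,0,0],0,1],[[0,0,0],0,1]]' >/dev/null
python3 to.py 555 219 170 1.416
python3 - <<'E'
from fit import *
s=env.state()["eef_pos"]
for n in("top","scene"):
    c=eyes.read_camera(n); fit("weight",s[:2],(-.1,.1),[c],s[2]-51,near=50);fit("bar",(556,219),(-.14,),[c],62,near=60)
E
```

```text
t 42.00 pos [437.4  34.1  52.3] yaw 1.5720 tilt -0.0004 -0.0001 open 0.222 grip 30.0 F [-2.7  0.4  4.3]
t 43.25 pos [437.3  34.1 171.2] yaw 1.5720 tilt -0.0019 -0.0002 open 0.226 grip 30.0 F [-1.2 -0.2 -6.8]
now-axes [3.08  1.966 0.02 ] final-axes [3.348 1.464 0.02 ] mid-axes [3.224 1.72  0.02 ] turn 1.79
weight no mask
weight [437.3  34.1] yaw -0.1 iou []
bar [555.6 217.8] yaw -0.136 iou [np.float64(0.947)]
weight [435.1  31.3] yaw 0.016 iou [np.float64(0.837)]
bar [555.  216.8] yaw -0.13 iou [np.float64(0.61)]
```

```bash
python3 -m inch '[[[0.2,0.1,0],0.2,1],[[0.35,0.19,0],0.2,1],[[0.4,0.21,0],0.2,1],[[0.4,0.21,0],0.2,1],[[0.4,0.21,0],0.2,1],[[0.4,0.21,0],0.2,1],[[0.4,0.21,0],0.2,1],[[0.4,0.21,0],0.2,1],[[0.25,0.13,0],0.2,1],[[0,0,0],0,1]]' >/dev/null
python3 -m inch '[[[0,0,0.2],0,1],[[0,0,0.3],0,1],[[0,0,0],0,1],[[0,0,0],0,1],[[0,0,0],0,1],[[0,0,0],0,1],[[0,0,0],0,1],[[0,0,0],0,1],[[0,0,0],0,1],[[0,0,0],0,1]]' >/dev/null
python3 to.py 555.3 218.5 116.3 1.416
python3 - <<'E'
from fit import *
s=env.state()["eef_pos"]
C=[eyes.read_camera(n) for n in("top","scene")]
for c in C: fit("weight",(555,218.5),(-.25,-.05),[c],s[2]-52.3,near=50)
a=cv2.resize(C[0]["pixels"][150:250,220:345,::-1],(400,320),interpolation=cv2.INTER_CUBIC);b=cv2.resize(C[1]["pixels"][140:260,270:395,::-1],(600,576),interpolation=cv2.INTER_CUBIC)
cv2.imwrite("pics/w.png",b);cv2.imwrite("pics/wt.png",a)
E
```

```text
t 46.05 pos [551.7 218.3 142.1] yaw 1.4149 tilt -0.0000 -0.0001 open 0.229 grip 30.0 F [-0.4  0.2 -8. ]
now-axes [0.013 0.059 0.431] final-axes [0.013 0.059 0.431] mid-axes [0.013 0.059 0.431] turn -0.01
weight no mask
weight [555.  218.5] yaw -0.25 iou []
weight [550.1 217. ] yaw -0.163 iou [np.float64(0.856)]
```

View pics/w.png

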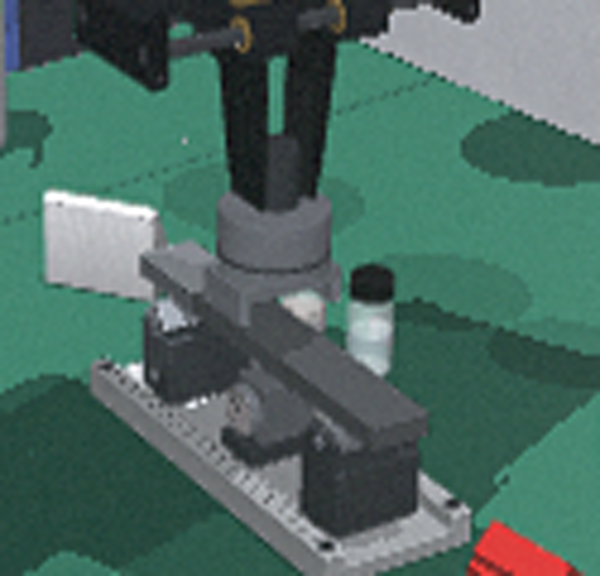

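The weight hangs above the bar's middle, parallel to it. Correcting 3.5 mm across and lowering slowly.

```bash
python3 -m inch '[[[0.013,0.059,0],0,1],[[0,0,0.1],0,1],[[0,0,0.1],0,1],[[0,0,0.08],0,1],[[0,0,0.05],0,1],[[0,0,0.04],0,1],[[0,0,0.02],0,1],[[0,0,0.01],0,1],[[0,0,0],0,1],[[0,0,0],0,1]]' >/dev/null
python3 to.py 555.3 218.5 116.3 1.416
```

```text
t 47.50 pos [555.3 218.6 118.3] yaw 1.4150 tilt -0.0002 -0.0002 open 0.225 grip 30.0 F [-0.2  0.7 -6.1]
now-axes [-0.001 -0.     0.033] final-axes [-0.001 -0.     0.033] mid-axes [-0.001 -0.     0.033] turn -0.01
```

```bash
python3 -m inch '[[[0,0,0.01],0,1],[[0,0,0.01],0,1],[[0,0,0.008],0,1],[[0,0,0],0,1],[[0,0,0],0,1],[[0,0,0],0,1],[[0,0,0],0,1],[[0,0,0],0,1],[[0,0,0],0,1],[[0,0,0],0,1]]' >/dev/null
python3 to.py 555.3 218.5 116.3 1.416
```

```text
t 48.75 pos [555.3 218.6 116.5] yaw 1.4150 tilt -0.0001 -0.0001 open 0.229 grip 30.0 F [ 0.8  0.  -6.4]
now-axes [-0.001  0.     0.003] final-axes [-0.001  0.     0.003] mid-axes [-0.001  0.     0.003] turn -0.01
```

```bash
for i in 1 2; do python3 -m inch '[[[0,0,0.008],0,1],[[0,0,0.008],0,1],[[0,0,0],0,1],[[0,0,0],0,1],[[0,0,0],0,1],[[0,0,0],0,1],[[0,0,0],0,1],[[0,0,0],0,1],[[0,0,0],0,1],[[0,0,0],0,1]]' >/dev/null
python3 to.py; done
```

```text
t 50.00 pos [555.5 218.6 116. ] yaw 1.4150 tilt -0.0007 -0.0005 open 0.224 grip 30.0 F [-1.4 -0.3  5.3]
t 51.25 pos [555.7 218.7 115.9] yaw 1.4150 tilt -0.0016 -0.0008 open 0.224 grip 30.0 F [-3.2 -0.1 13.4]
```

Contact. I back off the extra push, then release and rise.

```bash
python3 -m inch '[[[0,0,-0.01],0,1],[[0,0,-0.006],0,1],[[0,0,0],0,1],[[0,0,0],0,1],[[0,0,0],0,0.3],[[0,0,0],0,0.3],[[0,0,0],0,0.3],[[0,0,0],0,0.3],[[0,0,0],0,0.3],[[0,0,0],0,0.3]]' >/dev/null
python3 to.py
python3 -m inch '[[[0,0,-0.1],0,0.3],[[0,0,-0.3],0,0.3],[[0,0,-0.6],0,0.3],[[0,0,-0.6],0,0.3],[[0,0,-0.6],0,0.3],[[-0.5,-0.5,0],0,0.3],[[-0.7,-0.7,0],0,0.3],[[-0.7,-0.7,0],0,0.3],[[-0.5,-0.5,0],0,0.3],[[0,0,0],0,0.3]]' >/dev/null
python3 to.py
python3 - <<'E'
from fit import *
C=[eyes.read_camera(n) for n in("top","scene")]
for c in C:
    fit("weight",(555,218.5),(-.25,-.05),[c],64,near=50);fit("bar",(556,219),(-.14,),[c],62,near=60)
a=cv2.resize(C[0]["pixels"][150:250,220:345,::-1],(400,320),interpolation=cv2.INTER_CUBIC);b=cv2.resize(C[1]["pixels"][160:260,270:370,::-1],(400,400),interpolation=cv2.INTER_CUBIC)
cv2.imwrite("pics/f.png",np.hstack([np.vstack([a,np.zeros((80,400,3),np.uint8)]),b]))
E
```

```text
t 52.50 pos [555.3 218.6 115.5] yaw 1.4150 tilt -0.0001 -0.0001 open 0.353 grip 0.0 F [-0.2 -0.2  0.9]
t 53.75 pos [389.   97.7 248.4] yaw 1.4135 tilt -0.0011 -0.0003 open 0.354 grip 0.0 F [ 0.1 -0.5  0.4]
weight [555.6 218. ] yaw -0.151 iou [np.float64(0.859)]
bar [555.6 225.8] yaw -0.159 iou [np.float64(0.364)]
weight [553.7 217.4] yaw -0.169 iou [np.float64(0.922)]
bar [553.6 217.8] yaw -0.148 iou [np.float64(0.713)]
```

View pics/f.png

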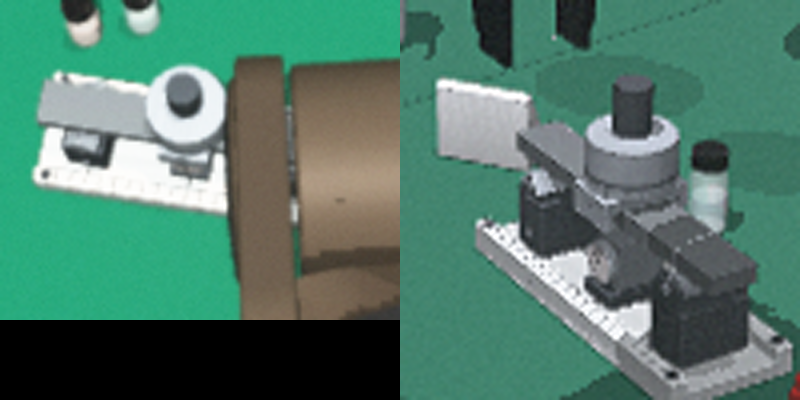

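The weight sits astride the middle of the bar and everything is square, with the robot clear.

```bash
python3 -c "
from cell import env
print(env.job_done())"
```

```text
the job is handed in; nothing more can be done
None
```

The bending rig is set up as asked and handed in at about 54 s: knife, roller and gauge on their lines within about 2 mm by the last camera fits, the bar over both supports and the gauge, and the saddle weight astride its middle. I judged the plunger to be pushed down from the pictures and did not measure it.

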